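# Set the side guide of a label-roll holder

### The arm

A 6-joint arm with a two-finger parallel gripper is mounted at the origin on a cart in front of the work surface, level with it; the furniture and walls round the work are solid. World frame = base frame: x ahead of the robot, y to its left, z up, the work surface at z = 0. Lengths are in m, angles in rad, forces in N, time in s.
With the tool pointing down it reaches from about 0.25 to 0.8 m from the base axis. Payload 3.9 kg.
Tool frame: the origin (TCP) lies at the very end of the fingers, on their centre line; the grasp point (between the pads) lies 19 mm behind it; y points along the fingers, z is the direction in which the jaws open and shut, and the axes are right-handed (so a half turn about y gives the same grasp; the last joint's range is limited). The gripper opens to 85 mm and grips with 20 to 120 N. Pads are 22 mm wide; open, the fingers measure 114 mm over their backs; the gripper's body (76 mm by 85 mm) begins 54 mm behind the grasp point. The pads swing forward as they close: fully open they stand 13 mm farther back than shut.
Start: joints at [1.234, 0.26, -0.138, 1.173, 0, 1.571], TCP at [0.173, 0.495, 0.231] pointing down, gripper open.
Joint ranges: [-2.78, 2.78], [-0.83, 1.72], [-1.28, 1.37], [-1.9, 2.12], [-1.57, 1.48], [-3.14, 3.14]. Speed limits (rad/s): [2.57, 2.57, 3.14, 3.14, 3.14, 3.14].

### API

Orientations are given as [roll, pitch, yaw] about the fixed x, y, z axes, in that order (R = Rz(yaw) Ry(pitch) Rx(roll)).
In Python, from plant import arm, optics, ticket gives the robot as it stands. The module is installed in compiled form; this text tells all that it offers.
- The arm moves only by the tool jog_arm, never from a script. Its argument "moves" is a list of rows, each a list of 7 numbers: the shift along the tool's x, y, z in m, then the turn, a rotation vector about the tool's x, y, z in rad, then the closure in counts, from 0 (fully open) to 255 (shut). A call has 1 to 10 rows; each row is the pose to reach, as a shift and turn from the pose commanded when the call began, along the tool's axes at that moment; what a row does not reach only later rows make up. A row lasts 1/10 s, in which the tool goes at most 50 mm and 8.59 degrees, less where a joint would pass 70% of its speed; a pose out of reach is approached as far as the arm can. A call with a gripper value outside its range is refused whole. The fingers move at their own pace and stop on an object; "squeeze" is the grip in N (left out, the last holds). Time passes only in rows, so rows that repeat a pose let the fingers close. It gives the time, the measured TCP pose, the force and the opening at its end, in the units of the state.
- arm.observe(): the state, without advancing time (a new reading comes with each control period).
- optics.camera(name): name is "scene" or "side" or "wrist"; returns the picture (384x512x3 uint8, red, green, blue); there is no depth.
- optics.calibration(name): a dict with "K" (3x3 intrinsics, pixels), "k1" (the pictures are not rectified: a ray, as slopes to the right and down, at radius r is drawn at 1 + k1 r^2 times it, then the intrinsics apply), "rvec" (rotation vector, rad) and "tvec" (3), from world to camera coordinates, as OpenCV has them; the wrist camera has in their place "hand_eye" (4x4, takes a point from camera to tool coordinates, whose origin is the TCP and whose axes are the tool frame's). Camera axes: x right, y down, z forward; pixel columns grow to the right and rows downward; lengths in m; the calibration is good to about 2 mm. A picture is of the moment at which its call begins: read the wrist's pose just before it. calibration takes no time and is no camera call.
- ticket.job_done(): hands the job in, once; it reports no verdict.
The state is a dict: "time_s": time; "q": joint angles; "qd": joint speeds; "effort": joint torques, N m; "ee_pos": TCP position; "tool_rot": TCP orientation; "wrist_force": force on the tool from outside, world axes, zero at the start; "ft_torque": the same for the moment, N m; "opening": finger opening in m.
Only numpy, scipy, OpenCV 4.12 (cv2) and the standard library are available. Lean on these libraries where they do the work, as an engineer would, in place of code of your own. Each camera call takes 0.05 s, during which the arm holds its last target. There are 200 camera calls.

### The job

Set the side guide of the label-roll holder for the new roll: take the guide by its orange grip and slide it along its rail so that it pushes the roll home onto the hidden stop, feeling for the place where it goes tight and never pressing hard. Then ease the guide back so that about 4 mm of play is left between it and the roll, and push the red clamp lever on the guide fully down. Move the roll only with the guide, never with the hand, and leave the things lying around where they are.

Things in the scene. Friction and masses are not known exactly. Their poses are not given: they have to be found in the camera images.
- holder: Bench roll holder, fixed: grey base plate 125 mm (x, -75 to +50) by 340 mm (y), its top 12 mm above the work surface, a rail along y. Origin: on the work surface under the middle of the rail; z up. A fixed aluminium cheek, 86 mm wide, 125 mm high, stands at the -y end (inner face at y = -147 mm); from it a thin steel spindle runs along +y, 82 mm above the work surface.
- spindle: Steel spindle, 12 mm thick, with a 32 mm sleeve on the first 57 mm from the cheek. Origin on its axis at the holder's x = y = 0; axes of the holder. Out of sight in the sleeve sits a depth stop with a rubber face (gives about 0.3 mm per N), set so that the roll's far face comes home anywhere from 6 to 38 mm off the cheek: found only by feel. Home = 5 to 15 N on it for a moment; over 22 N harms it.
- roll: White label roll on the spindle, 100 mm across, 60 mm wide (y), 0.28 to 0.46 kg, top 132 mm above the work surface. Origin: centre of the face that looks at the guide; y along the spindle, away from the cheek (x and z turn with the roll). Slides along y with about 1.2 N of drag and turns freely. It starts 12 to 69 mm short of home; home is towards -y. Pressed home, it stays there.
- guide: Blue side guide on the rail, on the roll's +y side: foot 84 x 76 x 20 mm (at y 4 to 80 mm), upright 50 mm wide, round flange 84 mm across, orange grip on top. Origin: on the base plate's top under the flange face that meets the roll; axes of the holder. Slides along y only, about 2 N of drag unclamped, stays where left; starts 22 to 92 mm off the roll. Moved to -y it pushes the roll home.
- guide_grip (a point): Point to grip the guide, 172 mm above the work surface, in the middle of the orange grip's thickness and width. The grip is a block 14 mm thick (y), 36 mm wide (x), standing free from 142 to 190 mm above the work surface; fingers on its two y sides pass above the roll if their tips stay higher than 140 mm.
- guide_face (a point): Centre of the guide's flange face that meets the roll (spindle height). The play is the distance along y from the roll's origin to this point: 0 when they touch.
- lever (a joint): Angle of the red clamp lever on the guide: 0 released (rises at 45 degrees towards -x, the robot's side), 0.72 fully down, nearly level, its cam then clamps the guide to the base. It starts at 0 to 0.12 and stays where it is left; pressed straight down 40 mm out from the hinge it takes about 3 to 10 N.
- lever_tip (a point): Middle of the round end of the red lever (16 mm thick, 14 mm wide along y), 62 mm from its hinge.
- lever_hinge (a point): Hinge of the lever (axis along y), 52 mm to -x and 45 mm to +y of the guide's origin, 27 mm above the work surface. The lever's arm is 7 mm thick, 14 mm wide; when fully down its upper face 40 mm out from the hinge is about 33 mm above the work surface, and the tip overhangs the base plate.
- label_gun: Bystander: grey label gun lying on its side, 179 by 93 by 46 mm; origin at the centre of its underside.
- carton: Bystander: small carton, 75 by 90 by 50 mm; origin at the centre of its underside.
- tin_near: Bystander: small round steel tin, 83 mm across, 30 mm high; origin at the centre of its underside.
- knife: Bystander: yellow-handled peeler, 170 by 25 by 18 mm; origin at the centre of its underside.

How it is judged:
On the way, in this order (a step that is already met when the one before it is completed fails the run):
1. the guide presses the roll home onto the hidden stop (over 4 N on the stop, for 0.2 s) (contact force between roll and spindle above 4 N and contact force between guide and roll above 2 N), for 0.2 s.
2. the guide is backed off to 1.5 to 6.5 mm of play, lever still released (y of guide_face in the frame of roll between 0.0015 and 0.0065 m and value of joint lever below 0.45 rad), for 0.2 s.
3. the lever is pushed down (value of joint lever above 0.62 rad), for 0.2 s.
At the end, for the whole second after the job is handed in: The roll still rests home on its stop (over 0.2 N on the stop, its drag keeps it there), the guide stands still with 1.5 to 6.5 mm of play between its face and the roll, and the clamp lever is down (over 0.62 rad) (contact force between roll and spindle above 0.2 N and y of guide_face in the frame of roll between 0.0015 and 0.0065 m and value of joint lever above 0.62 rad and linear speed of each of guide, roll below 0.005 m/s); the robot touches nothing.
It fails at once if the depth stop is pressed with more than 22 N (contact force between roll and spindle above 22 N).
It fails at once if the hand or arm touches the roll (contact force between any of the fingers, the arm and roll above 0.5 N).
It fails at once if a bystander is moved by more than 2 cm (distance of any of label_gun, carton, tin_near, knife from where it was at the start of the episode above 0.02 m).
It also fails if it takes over 58 s, if anything falls off the work surface, if the arm or the gripper's body presses on something with over 40 N, if the wrist force passes 120 N, or if a joint passes its speed limit or range.

## Working session

There is one attempt and no reset: what is moved stays moved. The work goes in short steps, Python scripts to look and compute and a tool call to move; the robot and the scene stay as the last step left them, time stands still between calls to the robot, and variables do not carry over. Pictures are saved under pics/ and viewed, about 8 in all and at most 12, crops included, and the job is handed in when it is done.

Besides the shell and the picture viewer there is one more tool, called after "Call:" as name(argument=value, ...), one argument or row to a line, values as JSON. jog_arm: Moves the arm, as the interface text tells. Its arguments: {"type":"object","properties":{"moves":{"type":"array"},"squeeze":{"type":"number"}},"required":["moves"]}

```bash
mkdir -p pics; python3 - <<'E'
from plant import arm, optics
import cv2
print(arm.observe())
for n in ("scene","side"):
    cv2.imwrite(f"pics/{n}0.png",optics.camera(n)[:,:,::-1]); print(optics.calibration(n))
print(optics.calibration("wrist"))
E
```

```text
{'time_s': 0.0, 'q': array([ 1.23401619e+00,  2.60689747e-01, -1.39374430e-01,  1.17269644e+00,
        5.04188746e-06,  1.57080057e+00]), 'qd': array([ 1.10197649e-03,  5.30001462e-04,  6.30398293e-04,  7.55319174e-05,
       -1.59395986e-04,  1.26058523e-04]), 'effort': array([-1.37647712e-04, -4.05675745e+01,  2.53924513e+01,  1.90043589e-02,
       -4.03697504e-05,  2.34004069e-06]), 'ee_pos': array([0.17325942, 0.49486466, 0.23045987]), 'tool_rot': array([-1.57276061e+00,  5.03354969e-06, -3.36784383e-01]), 'wrist_force': array([ 0.53273174,  0.50701809, -1.01414974]), 'ft_torque': array([-0.02499868,  0.0084533 , -0.00897821]), 'opening': 0.08537505001850393}
{'K': array([[439.40509803,   0.        , 256.1126956 ],
       [  0.        , 439.40509803, 193.16821886],
       [  0.        ,   0.        ,   1.        ]]), 'k1': -0.1639075136483592, 'rvec': array([ 1.99869834, -0.61247273,  0.39823618]), 'tvec': array([-0.36592315,  0.28048306,  1.2025451 ])}
{'K': array([[388.96484108,   0.        , 255.4131885 ],
       [  0.        , 388.96484108, 192.05765689],
       [  0.        ,   0.        ,   1.        ]]), 'k1': -0.023249088007204932, 'rvec': array([ 0.31391793, -2.53645295,  1.58562312]), 'tvec': array([0.522006  , 0.12353715, 1.38482543])}
{'K': array([[285.28983419,   0.        , 253.50869978],
       [  0.        , 285.28983419, 195.61998252],
       [  0.        ,   0.        ,   1.        ]]), 'k1': -0.053928654859920135, 'hand_eye': array([[-6.41109843e-04,  9.57891574e-01,  2.87129451e-01,
        -7.32123076e-02],
       [-3.52964044e-05, -2.87129531e-01,  9.57891764e-01,
        -1.42562281e-01],
       [ 9.99999794e-01,  6.03979202e-04,  2.17891697e-04,
         3.16606992e-04],
       [ 0.00000000e+00,  0.00000000e+00,  0.00000000e+00,
         1.00000000e+00]])}
```

View pics/scene0.png

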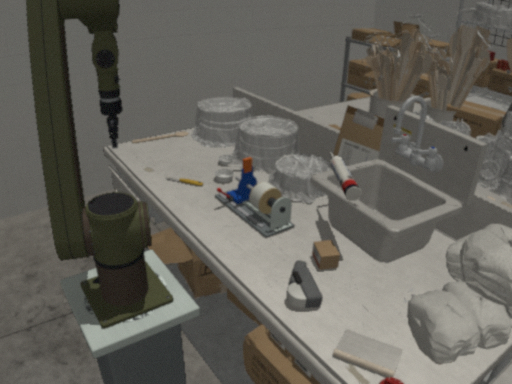

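View pics/side0.png

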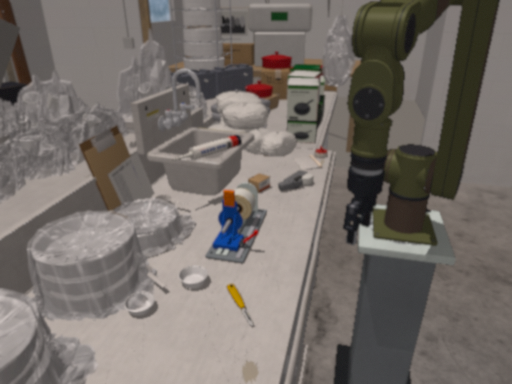

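The scene view shows the holder at about (255,205), with the orange grip at (247,163) and the red lever at (222,193). In the side view the grip is at (229,196) and the lever at (250,236). Next I'll enlarge both crops and triangulate the grip.

```bash
cat > h.py <<'E'
import numpy as np, cv2
from plant import arm, optics
from scipy.spatial.transform import Rotation as R
from scipy.optimize import least_squares
def cam(n):
    c=optics.calibration(n); return c
def ext(n,st=None):
    """world->cam R,t"""
    c=cam(n)
    if n!="wrist": return cv2.Rodrigues(c["rvec"])[0],c["tvec"]
    T=np.eye(4); T[:3,:3]=R.from_euler("xyz",st["tool_rot"]).as_matrix(); T[:3,3]=st["ee_pos"]
    M=np.linalg.inv(T@c["hand_eye"]); return M[:3,:3],M[:3,3]
def proj(P,n,st=None):
    c=cam(n); r,t=ext(n,st); d=np.array([c["k1"],0,0,0,0])
    return cv2.projectPoints(np.atleast_2d(P).astype(float),cv2.Rodrigues(r)[0],t,c["K"],d)[0][:,0]
def ray(uv,n,st=None):
    c=cam(n); r,t=ext(n,st)
    x=cv2.undistortPoints(np.array([[uv]],float),c["K"],np.array([c["k1"],0,0,0,0]))[0,0]
    return -r.T@t, r.T@np.array([x[0],x[1],1])
def onz(uv,z,n,st=None):
    o,d=ray(uv,n,st); return o+d*(z-o[2])/d[2]
def tri(obs):
    A=np.zeros((3,3));b=np.zeros(3)
    for o,d in obs:
        d=d/np.linalg.norm(d);M=np.eye(3)-np.outer(d,d);A+=M;b+=M@o
    return np.linalg.solve(A,b)
E
python3 - <<'E'
from h import *
S=cv2.imread("pics/scene0.png");D=cv2.imread("pics/side0.png")
rs=[]
for n,I,(x0,y0,x1,y1) in (("scene",S,(205,145,305,240)),("side",D,(195,175,285,270))):
    h=cv2.cvtColor(I,cv2.COLOR_BGR2HSV)
    m=((h[...,0]>=6)&(h[...,0]<16)&(h[...,1]>190)&(h[...,2]>100)).astype(np.uint8)
    m[:y0]=0;m[y1:]=0;m[:,:x0]=0;m[:,x1:]=0
    k,l,s,c=cv2.connectedComponentsWithStats(m); i=1+np.argmax(s[1:,4]); print(n,s[i],c[i]); rs.append(ray(c[i],n))
print("grip tri",tri(rs))
a=cv2.resize(S[145:240,205:305],None,fx=4,fy=4,interpolation=2);b=cv2.resize(D[175:270,195:295],None,fx=4,fy=4,interpolation=2)
cv2.imwrite("pics/c1.png",np.hstack([a,b]))
E
```

```text
scene [244 159   6   2   8] [246.75  159.625]
side [224 191  10  15 127] [228.67716535 197.69291339]
grip tri [0.56660749 0.2470596  0.17410474]
```

View pics/c1.png

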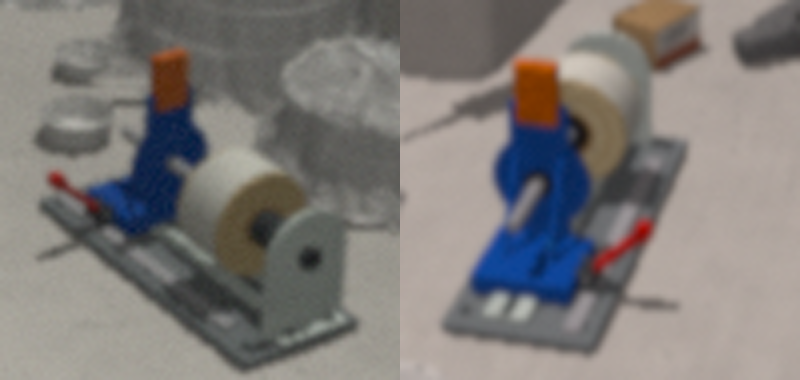

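Crop 1 shows the guide at the +y end, with about 20 mm or more of gap to the roll, and the lever up towards the robot. The base corners are visible in both crops, so I'll fit the holder pose.

```bash
cat > fit.py <<'E'
from h import *
def W(p,P):
    x,y,a=p; c,s=np.cos(a),np.sin(a); P=np.asarray(P,float)
    return np.array([x+c*P[0]-s*P[1],y+s*P[0]+c*P[1],P[2]])
E
python3 - <<'E'
from fit import *
pts=[("scene",(245,358),(-.075,-.17,.012)),("scene",(353,316),(.05,-.17,.012)),("scene",(42,198),(-.075,.17,.012)),
("side",(447,322),(.05,.17,.012)),("side",(603,342),(-.075,.17,.012)),("side",(685,145),(-.075,-.17,.012)),
("scene",(170,80),"g"),("side",(537,94),"g"),("side",(602,266),"h")]
off={"scene":(205,145),"side":(95,175)}
def res(q,full=False):
    o=[]
    for n,uv,P in pts:
        if P=="g": P=(0,q[3]+q[4],.167)
        if P=="h": P=(-.055,q[3]+.045,.027)
        uv=np.array(uv)/4+off[n]; o.append(proj(W(q[:3],P),n)[0]-uv)
    return np.array(o).ravel()
for dg in (.0,.03):
  f=lambda v:res(np.r_[v,dg])
  s=least_squares(f,[.56,.15,0,.1]);print(dg,s.x,s.fun.reshape(-1,2).round(1).tolist())
for n,uv in (("scene",(245,358)),("scene",(353,316)),("scene",(42,198)),("side",(447,322)),("side",(603,342)),("side",(685,145))):
    print(onz(np.array(uv)/4+off[n],.012,n))
E
```

```text
0.0 [0.5631959  0.18058446 0.02664946 0.0500277 ] [[-0.1, 1.2], [1.4, 0.3], [-3.0, 0.4], [-1.0, 0.4], [-1.0, 0.6], [0.2, -2.2], [-0.6, -0.3], [1.1, -2.5], [-1.2, 1.3]]
0.03 [0.56359586 0.18026605 0.02165044 0.03079106] [[-0.2, 1.2], [1.4, 0.4], [-2.7, 0.3], [-1.3, 0.2], [-1.4, 0.5], [0.4, -2.2], [-2.1, -1.3], [-0.1, -1.1], [0.0, -1.9]]
[0.49710305 0.01419688 0.012     ]
[0.61454854 0.01601916 0.012     ]
[0.49515008 0.34507216 0.012     ]
[0.60630713 0.3492032  0.012     ]
[0.48148021 0.34495369 0.012     ]
[0.48979853 0.02578651 0.012     ]
```

Call:
jog_arm(
  moves=[
    [0.406, -0.07, -0.17, 0, -0.36, 0, 0],
    [0.406, -0.07, -0.17, 0, -0.36, 0, 0],
    [0.406, -0.07, -0.17, 0, -0.36, 0, 0],
    [0.406, -0.07, -0.17, 0, -0.36, 0, 0],
    [0.406, -0.07, -0.17, 0, -0.36, 0, 0],
    [0.406, -0.07, -0.17, 0, -0.36, 0, 0],
    [0.406, -0.07, -0.17, 0, -0.36, 0, 0],
    [0.406, -0.07, -0.17, 0, -0.36, 0, 0],
    [0.406, -0.07, -0.17, 0, -0.36, 0, 0],
    [0.406, -0.07, -0.17, 0, -0.36, 0, 0],
  ],
)

```text
time_s: 1.1
ee_pos: [0.5044, 0.1974, 0.3014]
tool_rot: [-1.572, -0.002, 0.017]
wrist_force: [-0.5, -0.8, -0.1]
opening: 0.0855
```

```bash
python3 - <<'E'
from h import *
s=arm.observe();print(s["time_s"],s["ee_pos"],s["tool_rot"],s["wrist_force"])
I=optics.camera("wrist")[:,:,::-1];cv2.imwrite("pics/w1.png",I);np.save("w1.npy",np.r_[s["ee_pos"],s["tool_rot"]])
cv2.imwrite("pics/w1b.png",cv2.resize(I,(768,576),interpolation=2))
E
```

```text
1.1 [0.50442317 0.19735917 0.30137832] [-1.57187603 -0.00239458  0.01679769] [-0.52841462 -0.82800807 -0.13905405]
```

View pics/w1b.png

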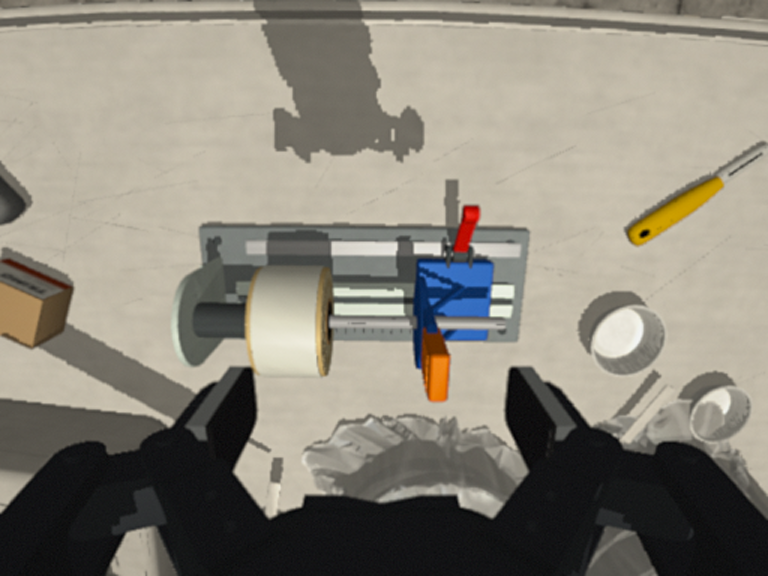

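The wrist view (1.5×) shows the whole holder: base corners (202,225), (528,229), (518,341), the blue foot's right edge at 491, the red lever at (468,230) and the orange grip around (436,367). The roll's guide-side face is at about 331. I'll take a close crop for precision.

```bash
python3 - <<'E'
import cv2
I=cv2.imread("pics/w1.png")[130:280,205:360]
cv2.imwrite("pics/c2.png",cv2.resize(I,None,fx=4,fy=4,interpolation=cv2.INTER_CUBIC))
E
```

```text
(no output)
```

View pics/c2.png

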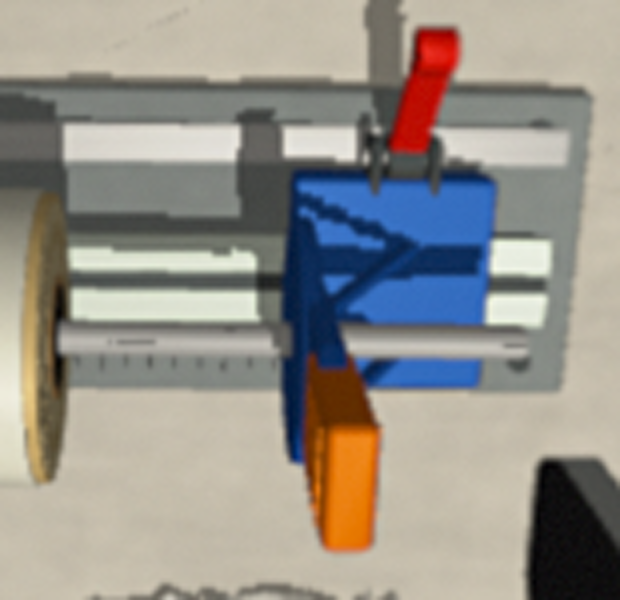

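```bash
cat > fit2.py <<'E'
from fit import *
v=np.load("w1.npy"); st=dict(ee_pos=v[:3],tool_rot=v[3:])
c4=lambda u:np.array(u)/4+[205,130]
b=lambda u:np.array(u)/1.5
pts=[(b((201,225)),(-.075,-.17,.012),0),(b((519,341)),(.05,.17,.012),0),(c4((591,92)),(-.075,.17,.012),0),(c4((560,390)),(.05,.17,.012),0),
(c4((495,180)),(-.042,.080,.032),1),(c4((480,386)),(.042,.080,.032),1),
(c4((326,428)),(-.018,-.007,.19),2),(c4((380,427)),(-.018,.007,.19),2),(c4((370,549)),(.018,.007,.19),2),(c4((324,549)),(.018,-.007,.19),2)]
def res(q):
    o=[]
    for uv,P,k in pts:
        P=np.array(P)+[0,(0,q[3],q[4])[k],0]; o.append(proj(W(q[:3],P),"wrist",st)[0]-uv)
    return np.array(o).ravel()
s=least_squares(res,[.56,.18,.02,.04,.04],loss="soft_l1")
print(s.x,res(s.x).reshape(-1,2).round(1).tolist())
q=s.x; t=np.linspace(0,6.28,200)
def rollmax(y): return proj([W(q[:3],(.05*np.cos(a),y,.082+.05*np.sin(a))) for a in t],"wrist",st)
for uv in [c4((69,340))]:
    r=least_squares(lambda y:rollmax(y[0])[:,0].max()-uv[0],[-.03]);e=rollmax(r.x[0]);print("roll face y",r.x,"rows",e[:,1].min(),e[:,1].max(),"obs",c4((0,192)),c4((0,485)))
r=least_squares(lambda y:proj([W(q[:3],(.042*np.cos(a),y[0],.082+.042*np.sin(a))) for a in t],"wrist",st)[:,0].min()-c4((283,0))[0],[.03]);print("flange y",r.x)
print("grip world",W(q[:3],(0,q[4],.172)))
print("tip px/h at lever angles")
for th in (0,.06,.12):
    P=(-.052-.062*np.cos(np.pi/4-th),q[3]+.045,.027+.062*np.sin(np.pi/4-th)); print(th,(proj(W(q[:3],P),"wrist",st)[0]-[205,130])*4, W(q[:3],P))
E
python3 fit2.py
```

```text
[0.56590427 0.18073169 0.01061695 0.0496105  0.05654999] [[-3.2, 0.4], [-0.3, 0.4], [1.1, -1.2], [0.7, 0.2], [0.4, 0.6], [-0.4, 1.5], [-0.4, -1.8], [0.5, -1.4], [1.0, 0.6], [-1.4, 0.6]]
roll face y [-0.0297884] rows 176.2570766602333 250.9051162730533 obs [205. 178.] [205.   251.25]
flange y [0.05128221]
grip world [0.5653039  0.23727849 0.172     ]
tip px/h at lever angles
0 [432.76332569  45.9586386 ] [0.4690646  0.27431935 0.07084062]
0.06 [431.59386875  37.17703727] [0.46651477 0.27429228 0.06813287]
0.12 [430.3137919   28.96050741] [0.46413189 0.27426698 0.06527709]
```

Call:
jog_arm(
  moves=[
    [0.061, 0, 0.039, 0, 0, 0, 0],
    [0.061, 0, 0.039, 0, 0, 0, 0],
    [0.061, 0.05, 0.039, 0, 0, 0, 0],
    [0.061, 0.1, 0.039, 0, 0, 0, 0],
    [0.061, 0.146, 0.039, 0, 0, 0, 0],
    [0.061, 0.146, 0.039, 0, 0, 0, 0],
    [0.061, 0.146, 0.039, 0, 0, 0, 0],
  ],
)

```text
time_s: 1.85
ee_pos: [0.5591, 0.2419, 0.1552]
tool_rot: [-1.571, 0.003, 0.025]
wrist_force: [0.3, 0.4, 0.7]
opening: 0.0857
```

```bash
python3 - <<'E'
from h import *
s=arm.observe();print(s["time_s"],s["ee_pos"],s["tool_rot"],s["wrist_force"])
I=optics.camera("wrist")[:,:,::-1];cv2.imwrite("pics/w2.png",I)
a=cv2.resize(I,(512,384));c=optics.camera("side")[175:270,195:285,::-1]
cv2.imwrite("pics/c3.png",np.hstack([a,cv2.resize(c,None,fx=3,fy=384/95,interpolation=2)]))
E
```

```text
1.85 [0.5591221  0.2418782  0.15523193] [-1.57148215  0.0025583   0.02452742] [0.3172367  0.37531074 0.66580584]
```

View pics/c3.png

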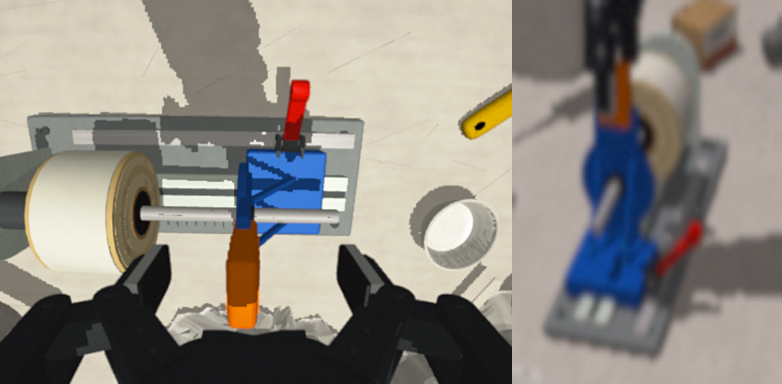

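The grip stands centred between the open fingers (pads at x≈157 and 350, grip at ≈243) and the roll is clear of them. Closing now.

Call:
jog_arm(
  moves=[
    [0.005, 0, -0.004, 0, 0, 0, 0],
    [0.005, 0, -0.004, 0, 0, 0, 255],
    [0.005, 0, -0.004, 0, 0, 0, 255],
    [0.005, 0, -0.004, 0, 0, 0, 255],
    [0.005, 0, -0.004, 0, 0, 0, 255],
    [0.005, 0, -0.004, 0, 0, 0, 255],
    [0.005, 0, -0.004, 0, 0, 0, 255],
    [0.005, 0, -0.004, 0, 0, 0, 255],
    [0.005, 0, -0.004, 0, 0, 0, 255],
  ],
  squeeze=40,
)

```text
time_s: 2.85
ee_pos: [0.5656, 0.2373, 0.1554]
tool_rot: [-1.571, 0.0, 0.023]
wrist_force: [-1.0, -0.8, 1.9]
opening: 0.0137
```

Call:
jog_arm(
  moves=[
    [0, 0, -0.005, 0, 0, 0, 255],
    [0, 0, -0.012, 0, 0, 0, 255],
    [0, 0, -0.02, 0, 0, 0, 255],
    [0, 0, -0.028, 0, 0, 0, 255],
    [0, 0, -0.036, 0, 0, 0, 255],
    [0, 0, -0.044, 0, 0, 0, 255],
    [0, 0, -0.052, 0, 0, 0, 255],
    [0, 0, -0.058, 0, 0, 0, 255],
    [0, 0, -0.06, 0, 0, 0, 255],
    [0, 0, -0.06, 0, 0, 0, 255],
  ],
)

```text
time_s: 3.85
ee_pos: [0.566, 0.1759, 0.1554]
tool_rot: [-1.572, 0.002, 0.022]
wrist_force: [-5.7, 0.4, 5.4]
opening: 0.0136
```

```bash
python3 - <<'E'
from plant import arm
for i in range(3):
    s=arm.observe();print(s["ee_pos"],s["wrist_force"],s["tool_rot"])
E
```

```text
[0.56603876 0.17590901 0.15535761] [-5.7184608   0.40299938  5.43890416] [-1.57191191  0.0018271   0.02227442]
[0.56603876 0.17590901 0.15535761] [-5.7184608   0.40299938  5.43890416] [-1.57191191  0.0018271   0.02227442]
[0.56603876 0.17590901 0.15535761] [-5.7184608   0.40299938  5.43890416] [-1.57191191  0.0018271   0.02227442]
```

Call:
jog_arm(
  moves=[
    [-0.001, 0, -0.004, 0, 0, 0, 255],
    [-0.001, 0, -0.008, 0, 0, 0, 255],
    [-0.001, 0, -0.012, 0, 0, 0, 255],
    [-0.001, 0, -0.016, 0, 0, 0, 255],
    [-0.001, 0, -0.019, 0, 0, 0, 255],
    [-0.001, 0, -0.022, 0, 0, 0, 255],
    [-0.001, 0, -0.025, 0, 0, 0, 255],
    [-0.001, 0, -0.028, 0, 0, 0, 255],
    [-0.001, 0, -0.028, 0, 0, 0, 255],
    [-0.001, 0, -0.028, 0, 0, 0, 255],
  ],
)

```text
time_s: 4.85
ee_pos: [0.5662, 0.1488, 0.1554]
tool_rot: [-1.571, 0.001, 0.023]
wrist_force: [-4.6, 1.5, 6.0]
opening: 0.0136
```

```bash
python3 - <<'E'
from h import *
s=arm.observe();print(s["time_s"],s["ee_pos"],s["tool_rot"],s["wrist_force"])
I=optics.camera("wrist")[:,:,::-1];cv2.imwrite("pics/w3.png",I);np.save("w3.npy",np.r_[s["ee_pos"],s["tool_rot"]])
cv2.imwrite("pics/w3b.png",cv2.resize(I,(768,576),interpolation=2)[:400])
E
```

```text
4.85 [0.56619709 0.14880108 0.15538745] [-1.57119135e+00  9.08036135e-04  2.28733664e-02] [-4.55409771  1.4898888   6.00638686]
```

View pics/w3b.png

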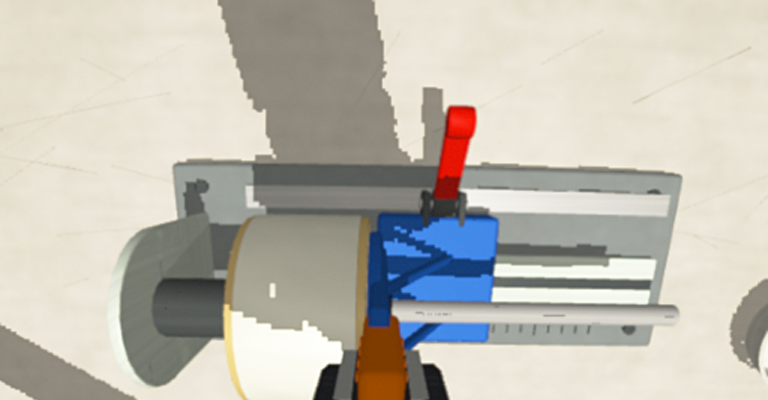

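The roll's +y face meets the flange at x≈370, so the guide is now pushing the roll. I'll feel for the stop in small steps.

Call:
jog_arm(
  moves=[
    [0, 0, -0.002, 0, 0, 0, 255],
    [0, 0, -0.004, 0, 0, 0, 255],
    [0, 0, -0.006, 0, 0, 0, 255],
    [0, 0, -0.006, 0, 0, 0, 255],
    [0, 0, -0.006, 0, 0, 0, 255],
  ],
)

```text
time_s: 5.4
ee_pos: [0.5662, 0.143, 0.1554]
tool_rot: [-1.571, 0.001, 0.023]
wrist_force: [-5.4, 2.4, 5.9]
opening: 0.0133
```

Call:
jog_arm(
  moves=[
    [0, 0, -0.001, 0, 0, 0, 255],
    [0, 0, -0.002, 0, 0, 0, 255],
    [0, 0, -0.003, 0, 0, 0, 255],
    [0, 0, -0.003, 0, 0, 0, 255],
    [0, 0, -0.003, 0, 0, 0, 255],
  ],
)

```text
time_s: 5.9
ee_pos: [0.5663, 0.1402, 0.1554]
tool_rot: [-1.571, 0.001, 0.023]
wrist_force: [-4.5, 2.4, 5.5]
opening: 0.0137
```

Call:
jog_arm(
  moves=[
    [0, 0, -0.001, 0, 0, 0, 255],
    [0, 0, -0.002, 0, 0, 0, 255],
    [0, 0, -0.003, 0, 0, 0, 255],
    [0, 0, -0.003, 0, 0, 0, 255],
    [0, 0, -0.003, 0, 0, 0, 255],
  ],
)

```text
time_s: 6.4
ee_pos: [0.5663, 0.1372, 0.1554]
tool_rot: [-1.571, 0.001, 0.023]
wrist_force: [-5.3, 2.8, 6.2]
opening: 0.0136
```

Call:
jog_arm(
  moves=[
    [0, 0, -0.001, 0, 0, 0, 255],
    [0, 0, -0.002, 0, 0, 0, 255],
    [0, 0, -0.0025, 0, 0, 0, 255],
    [0, 0, -0.0025, 0, 0, 0, 255],
    [0, 0, -0.0025, 0, 0, 0, 255],
  ],
)

```text
time_s: 6.9
ee_pos: [0.5663, 0.1348, 0.1554]
tool_rot: [-1.57, 0.001, 0.023]
wrist_force: [-5.6, 3.2, 6.0]
opening: 0.0139
```

Call:
jog_arm(
  moves=[
    [0, 0, -0.001, 0, 0, 0, 255],
    [0, 0, -0.002, 0, 0, 0, 255],
    [0, 0, -0.0025, 0, 0, 0, 255],
    [0, 0, -0.0025, 0, 0, 0, 255],
    [0, 0, -0.0025, 0, 0, 0, 255],
  ],
)

```text
time_s: 7.4
ee_pos: [0.5663, 0.1323, 0.1554]
tool_rot: [-1.57, 0.001, 0.023]
wrist_force: [-5.5, 2.1, 5.8]
opening: 0.0133
```

Call:
jog_arm(
  moves=[
    [0, 0, -0.001, 0, 0, 0, 255],
    [0, 0, -0.002, 0, 0, 0, 255],
    [0, 0, -0.0025, 0, 0, 0, 255],
    [0, 0, -0.0025, 0, 0, 0, 255],
    [0, 0, -0.0025, 0, 0, 0, 255],
  ],
)

```text
time_s: 7.9
ee_pos: [0.5663, 0.1297, 0.1554]
tool_rot: [-1.57, 0.001, 0.023]
wrist_force: [-5.1, 2.9, 6.4]
opening: 0.0134
```

Call:
jog_arm(
  moves=[
    [0, 0, -0.001, 0, 0, 0, 255],
    [0, 0, -0.002, 0, 0, 0, 255],
    [0, 0, -0.0025, 0, 0, 0, 255],
    [0, 0, -0.0025, 0, 0, 0, 255],
    [0, 0, -0.0025, 0, 0, 0, 255],
  ],
)

```text
time_s: 8.4
ee_pos: [0.5663, 0.1272, 0.1554]
tool_rot: [-1.57, 0.002, 0.023]
wrist_force: [-5.3, 3.3, 6.5]
opening: 0.0136
```

Call:
jog_arm(
  moves=[
    [0, 0, -0.001, 0, 0, 0, 255],
    [0, 0, -0.002, 0, 0, 0, 255],
    [0, 0, -0.0025, 0, 0, 0, 255],
    [0, 0, -0.0025, 0, 0, 0, 255],
    [0, 0, -0.0025, 0, 0, 0, 255],
  ],
)

```text
time_s: 8.9
ee_pos: [0.5663, 0.1247, 0.1554]
tool_rot: [-1.57, 0.002, 0.023]
wrist_force: [-5.5, 2.0, 6.0]
opening: 0.0134
```

Call:
jog_arm(
  moves=[
    [0, 0, -0.001, 0, 0, 0, 255],
    [0, 0, -0.002, 0, 0, 0, 255],
    [0, 0, -0.0025, 0, 0, 0, 255],
    [0, 0, -0.0025, 0, 0, 0, 255],
    [0, 0, -0.0025, 0, 0, 0, 255],
  ],
)

```text
time_s: 9.4
ee_pos: [0.5664, 0.124, 0.1554]
tool_rot: [-1.567, 0.002, 0.024]
wrist_force: [-5.2, 8.5, 5.6]
opening: 0.0136
```

The force has gone up by about 6 N, so this is the tight spot. I'll add a little and hold.

Call:
jog_arm(
  moves=[
    [0, 0, -0.0006, 0, 0, 0, 255],
    [0, 0, -0.0012, 0, 0, 0, 255],
    [0, 0, -0.0012, 0, 0, 0, 255],
    [0, 0, -0.0012, 0, 0, 0, 255],
    [0, 0, -0.0012, 0, 0, 0, 255],
    [0, 0, -0.0012, 0, 0, 0, 255],
  ],
)

```text
time_s: 10.0
ee_pos: [0.5664, 0.1238, 0.1554]
tool_rot: [-1.565, 0.002, 0.025]
wrist_force: [-5.9, 10.2, 5.6]
opening: 0.0133
```

Call:
jog_arm(
  moves=[
    [0, 0, -0.0005, 0, 0, 0, 255],
    [0, 0, -0.001, 0, 0, 0, 255],
    [0, 0, -0.001, 0, 0, 0, 255],
    [0, 0, -0.001, 0, 0, 0, 255],
    [0, 0, -0.001, 0, 0, 0, 255],
    [0, 0, -0.001, 0, 0, 0, 255],
  ],
)

```text
time_s: 10.6
ee_pos: [0.5664, 0.1237, 0.1554]
tool_rot: [-1.564, 0.002, 0.026]
wrist_force: [-5.9, 13.3, 4.8]
opening: 0.0132
```

```bash
python3 - <<'E'
from h import *
s=arm.observe();print({k:np.round(v,5) for k,v in s.items()})
q=s["q"]
E
```

```text
{'time_s': np.float64(10.6), 'q': array([ 0.21088,  0.3933 , -0.14398,  1.0339 ,  0.0074 ,  0.18539]), 'qd': array([-8.0e-05, -2.2e-04, -3.8e-04,  3.9e-04, -2.6e-04, -8.7e-04]), 'effort': array([ -7.64712, -44.03462,  24.33849,  -1.38397,  -3.66382,  -0.58709]), 'ee_pos': array([0.56636, 0.12366, 0.15538]), 'tool_rot': array([-1.56359,  0.00174,  0.0255 ]), 'wrist_force': array([-5.9479 , 13.25012,  4.81983]), 'ft_torque': array([ 1.92321,  1.0457 , -0.5695 ]), 'opening': np.float64(0.01322)}
```

About 10 N on the stop. Now I'll ease back in small steps to find where contact is lost.

Call:
jog_arm(
  moves=[
    [0, 0, 0.001, 0, 0, 0, 255],
    [0, 0, 0.002, 0, 0, 0, 255],
    [0, 0, 0.003, 0, 0, 0, 255],
    [0, 0, 0.003, 0, 0, 0, 255],
  ],
)

```text
time_s: 11.0
ee_pos: [0.5664, 0.124, 0.1554]
tool_rot: [-1.569, 0.002, 0.024]
wrist_force: [-6.7, 4.9, 5.6]
opening: 0.0134
```

Call:
jog_arm(
  moves=[
    [0, 0, 0.001, 0, 0, 0, 255],
    [0, 0, 0.0015, 0, 0, 0, 255],
    [0, 0, 0.0015, 0, 0, 0, 255],
  ],
)

```text
time_s: 11.3
ee_pos: [0.5664, 0.1243, 0.1554]
tool_rot: [-1.571, 0.002, 0.023]
wrist_force: [-6.1, 2.2, 7.1]
opening: 0.0135
```

Call:
jog_arm(
  moves=[
    [0, 0, 0.001, 0, 0, 0, 255],
    [0, 0, 0.0015, 0, 0, 0, 255],
    [0, 0, 0.0015, 0, 0, 0, 255],
  ],
)

```text
time_s: 11.6
ee_pos: [0.5663, 0.1247, 0.1554]
tool_rot: [-1.573, 0.002, 0.023]
wrist_force: [-5.9, -1.0, 5.9]
opening: 0.0136
```

Call:
jog_arm(
  moves=[
    [0, 0, 0.001, 0, 0, 0, 255],
    [0, 0, 0.002, 0, 0, 0, 255],
    [0, 0, 0.003, 0, 0, 0, 255],
    [0, 0, 0.003, 0, 0, 0, 255],
    [0, 0, 0.003, 0, 0, 0, 255],
  ],
)

```text
time_s: 12.1
ee_pos: [0.5663, 0.1276, 0.1554]
tool_rot: [-1.573, 0.001, 0.022]
wrist_force: [-4.9, -1.7, 7.2]
opening: 0.0137
```

```bash
python3 - <<'E'
from h import *
s=arm.observe();print(s["time_s"],s["ee_pos"],s["tool_rot"],s["wrist_force"])
I=optics.camera("wrist")[:,:,::-1];cv2.imwrite("pics/w4.png",I)
J=cv2.imread("pics/w3.png")
f=lambda X:cv2.resize(X[130:235,130:290],None,fx=5,fy=2.85,interpolation=2)
cv2.imwrite("pics/c4.png",np.vstack([f(J),f(I)]))
E
```

```text
12.1 [0.56632592 0.12755725 0.15539034] [-1.57339484e+00  1.46011223e-03  2.23995681e-02] [-4.85319395 -1.66833168  7.21869308]
```

View pics/c4.png

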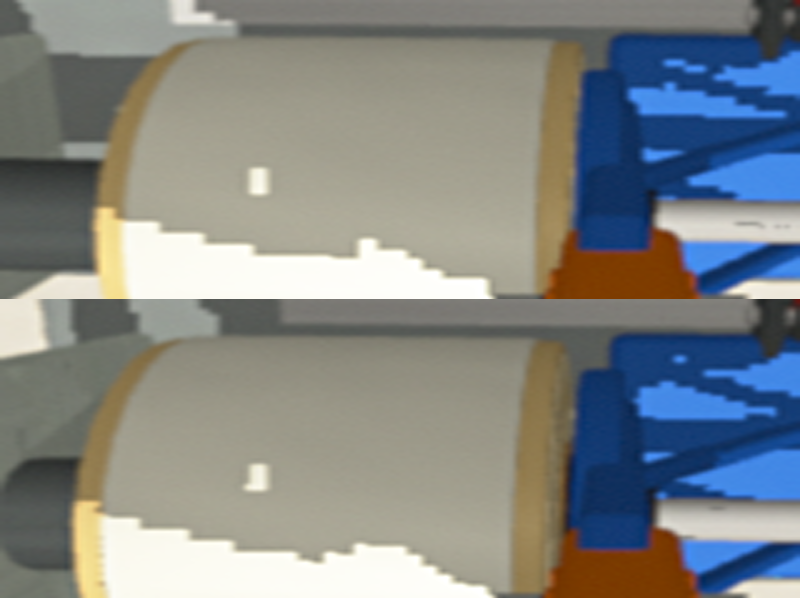

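The lower crop (now) against the upper (in contact): the guide is unmoved in the image, while the roll edge went left by about 22/5 px, roughly 3 mm. That agrees with the TCP (0.1245 → 0.1276). I'll add about 0.9 mm, then release.

Call:
jog_arm(
  moves=[
    [0, 0, 0.0005, 0, 0, 0, 255],
    [0, 0, 0.0009, 0, 0, 0, 255],
    [0, 0, 0.0009, 0, 0, 0, 255],
    [0, 0, 0.0009, 0, 0, 0, 255],
  ],
)

```text
time_s: 12.55
ee_pos: [0.5663, 0.1284, 0.1554]
tool_rot: [-1.574, 0.001, 0.022]
wrist_force: [-5.7, -1.0, 7.3]
opening: 0.0139
```

Call:
jog_arm(
  moves=[
    [0, 0, 0, 0, 0, 0, 220],
    [0, 0, 0, 0, 0, 0, 200],
    [0, 0, 0, 0, 0, 0, 160],
    [0, 0, 0, 0, 0, 0, 110],
    [0, 0, 0, 0, 0, 0, 110],
    [0, 0, 0, 0, 0, 0, 110],
  ],
)

```text
time_s: 13.15
ee_pos: [0.5674, 0.1301, 0.1551]
tool_rot: [-1.571, -0.0, 0.023]
wrist_force: [-0.5, -0.2, 0.2]
opening: 0.0486
```

Call:
jog_arm(
  moves=[
    [0, -0.03, 0, 0, 0, 0, 110],
    [0, -0.07, 0, 0, 0, 0, 110],
    [0, -0.07, 0, 0, 0, 0, 110],
    [0, -0.07, 0, 0, 0, 0, 110],
  ],
)

```text
time_s: 13.55
ee_pos: [0.5681, 0.1303, 0.2265]
tool_rot: [-1.57, -0.003, 0.023]
wrist_force: [-0.3, 0.6, -0.6]
opening: 0.0489
```

```bash
python3 - <<'E'
from h import *
s=arm.observe();print(s["time_s"],s["ee_pos"],s["tool_rot"],s["wrist_force"])
I=optics.camera("wrist")[:,:,::-1];cv2.imwrite("pics/w5.png",I);np.save("w5.npy",np.r_[s["ee_pos"],s["tool_rot"]])
cv2.imwrite("pics/c5.png",cv2.resize(I[70:270,120:340],None,fx=3.6,fy=3,interpolation=2))
E
```

```text
13.55 [0.56814714 0.13034857 0.22647905] [-1.57028987 -0.00306543  0.02340248] [-0.2745971   0.5696528  -0.63017444]
```

View pics/c5.png

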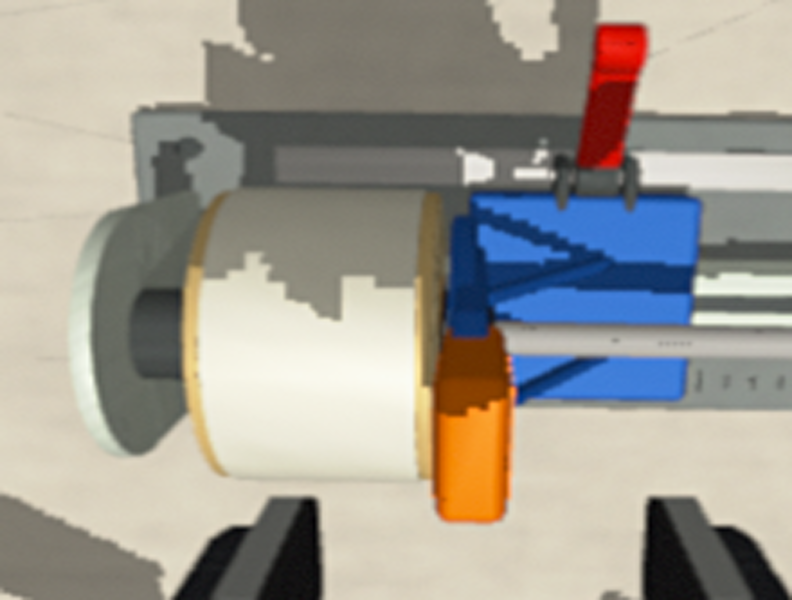

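```bash
python3 - <<'E'
from fit import *
v=np.load("w5.npy"); st=dict(ee_pos=v[:3],tool_rot=v[3:])
I=cv2.imread("pics/w5.png")
for r in range(138,180,4): print(r,[tuple(map(int,I[r,c])) for c in range(236,249)])
t=np.linspace(0,2*np.pi,721)
for yaw in (.0106,.018):
  q=(.566,.1807,yaw)
  for nm,rad,y in (("roll",.05,-.062),("roll",.05,-.066),("fl",.042,-.058),("fl",.042,-.062)):
    e=proj([W(q,(rad*np.cos(a),y,.082+rad*np.sin(a))) for a in t],"wrist",st)
    f=max if nm=="roll" else min
    print(yaw,nm,y,[(r,round(f(e[abs(e[:,1]-r)<.7][:,0]),1)) for r in (146,154,162,170) if (abs(e[:,1]-r)<.7).any()])
E
```

```text
138 [(106, 119, 121), (75, 99, 110), (60, 94, 111), (61, 96, 113), (62, 95, 112), (61, 91, 105), (70, 90, 99), (77, 84, 83), (79, 82, 78), (78, 81, 79), (79, 82, 78), (78, 81, 79), (77, 82, 79)]
142 [(99, 117, 124), (72, 103, 118), (61, 98, 117), (63, 99, 118), (64, 99, 117), (67, 95, 108), (68, 90, 97), (72, 85, 87), (77, 83, 80), (78, 77, 72), (83, 58, 47), (85, 51, 31), (83, 49, 29)]
146 [(88, 111, 121), (68, 102, 121), (64, 102, 121), (65, 104, 121), (67, 102, 118), (71, 99, 112), (64, 86, 96), (67, 82, 85), (76, 78, 73), (82, 56, 43), (91, 45, 16), (93, 45, 9), (93, 46, 13)]
150 [(81, 105, 117), (64, 101, 119), (65, 105, 124), (67, 106, 123), (69, 102, 118), (68, 97, 108), (60, 85, 95), (63, 82, 88), (77, 77, 75), (87, 53, 36), (96, 47, 16), (96, 47, 11), (96, 48, 13)]
154 [(80, 112, 127), (66, 106, 125), (68, 107, 126), (68, 106, 125), (66, 98, 113), (70, 96, 108), (65, 90, 100), (69, 85, 92), (82, 77, 74), (93, 52, 33), (98, 47, 12), (97, 47, 9), (99, 50, 14)]
158 [(75, 109, 126), (67, 107, 127), (69, 108, 128), (70, 108, 127), (74, 105, 120), (70, 96, 108), (69, 92, 101), (84
[... 1365 characters left out ...]
t64(245.5)), (154, np.float64(245.2)), (162, np.float64(244.9)), (170, np.float64(244.8))]
0.0106 fl -0.062 [(146, np.float64(241.2)), (154, np.float64(240.8)), (162, np.float64(240.5)), (170, np.float64(240.3))]
0.018 roll -0.062 [(146, np.float64(243.0)), (154, np.float64(243.2)), (162, np.float64(243.4)), (170, np.float64(243.4))]
0.018 roll -0.066 [(146, np.float64(239.5)), (154, np.float64(239.8)), (162, np.float64(240.0)), (170, np.float64(240.1))]
0.018 fl -0.058 [(146, np.float64(245.2)), (154, np.float64(244.9)), (162, np.float64(244.7)), (170, np.float64(244.6))]
0.018 fl -0.062 [(146, np.float64(240.9)), (154, np.float64(240.5)), (162, np.float64(240.3)), (170, np.float64(240.1))]
```

By subpixel edges against the model, the play is about 3.7 to 4.4 mm (roll edge ≈242.7 px, flange ≈244.2 px at row 150). Next I'll locate the lever.

```bash
python3 - <<'E'
from fit import *
v=np.load("w5.npy"); st=dict(ee_pos=v[:3],tool_rot=v[3:])
c=lambda u,w:np.array([120+u/3.6,70+w/3])
print("tip",onz(c(620,42),.073,"wrist",st),"hinge",onz(c(600,172),.027,"wrist",st))
for th in (0,.06,.12):
    P=(-.052-.062*np.cos(np.pi/4-th),-.059+.045,.027+.062*np.sin(np.pi/4-th));w=W((.566,.1807,.014),P);p=proj(w,"wrist",st)[0];print(th,w,(p[0]-120)*3.6,(p[1]-70)*3)
E
```

```text
tip [0.46945343 0.16628374 0.073     ] hinge [0.51370878 0.16841497 0.027     ]
0 [0.47036477 0.16535965 0.07084062] 615.4067448907982 45.39766471191564
0.06 [0.46781505 0.16532395 0.06813287] 614.5509120625693 37.953344015932785
0.12 [0.46543227 0.16529059 0.06527709] 613.613900467738 31.187989692870133
```

Call:
jog_arm(
  moves=[
    [-0.045, -0.01, 0.02, 0, 0, 0, 255],
    [-0.091, -0.01, 0.04, 0, 0, 0, 255],
    [-0.091, 0, 0.04, 0, 0, 0, 255],
    [-0.091, 0, 0.04, 0, 0, 0, 255],
    [-0.091, 0, 0.04, 0, 0, 0, 255],
  ],
)

```text
time_s: 14.1
ee_pos: [0.4754, 0.1677, 0.2244]
tool_rot: [-1.571, 0.001, 0.023]
wrist_force: [-0.3, -0.5, 0.5]
opening: 0.0003
```

Call:
jog_arm(
  moves=[
    [0.001, 0.04, 0, 0, 0, 0, 255],
    [0.001, 0.08, 0, 0, 0, 0, 255],
    [0.001, 0.115, 0, 0, 0, 0, 255],
    [0.001, 0.128, 0, 0, 0, 0, 255],
    [0.001, 0.128, 0, 0, 0, 0, 255],
    [0.001, 0.128, 0, 0, 0, 0, 255],
  ],
)

```text
time_s: 14.7
ee_pos: [0.4774, 0.1678, 0.0973]
tool_rot: [-1.571, -0.0, 0.022]
wrist_force: [0.6, 0.9, 0.5]
opening: -0.0001
```

Call:
jog_arm(
  moves=[
    [0, 0.006, 0, 0, 0, 0, 255],
    [0, 0.012, 0, 0, 0, 0, 255],
    [0, 0.018, 0, 0, 0, 0, 255],
    [0, 0.024, 0, 0, 0, 0, 255],
    [0, 0.029, 0, 0, 0, 0, 255],
    [0, 0.034, 0, 0, 0, 0, 255],
    [0, 0.034, 0, 0, 0, 0, 255],
  ],
)

```text
time_s: 15.4
ee_pos: [0.4767, 0.1682, 0.0629]
tool_rot: [-1.571, -0.001, 0.023]
wrist_force: [-0.3, -0.1, -0.1]
opening: -0.0001
```

Call:
jog_arm(
  moves=[
    [0, 0.005, 0, 0, 0, 0, 255],
    [0, 0.01, 0, 0, 0, 0, 255],
    [0, 0.014, 0, 0, 0, 0, 255],
  ],
)

```text
time_s: 15.7
ee_pos: [0.4763, 0.1681, 0.049]
tool_rot: [-1.571, 0.0, 0.023]
wrist_force: [-1.2, 0.6, 2.8]
opening: -0.0004
```

```bash
python3 - <<'E'
from h import *
s=arm.observe();print(s["time_s"],s["ee_pos"],s["wrist_force"])
a=optics.camera("scene")[145:240,205:305,::-1];b=optics.camera("side")[175:270,195:295,::-1]
f=lambda x:cv2.resize(x,None,fx=4,fy=4,interpolation=2)
cv2.imwrite("pics/c6.png",np.hstack([f(a),f(b)]))
E
```

```text
15.7 [0.47632219 0.1681071  0.04899341] [-1.23626304  0.63571563  2.83441506]
```

View pics/c6.png

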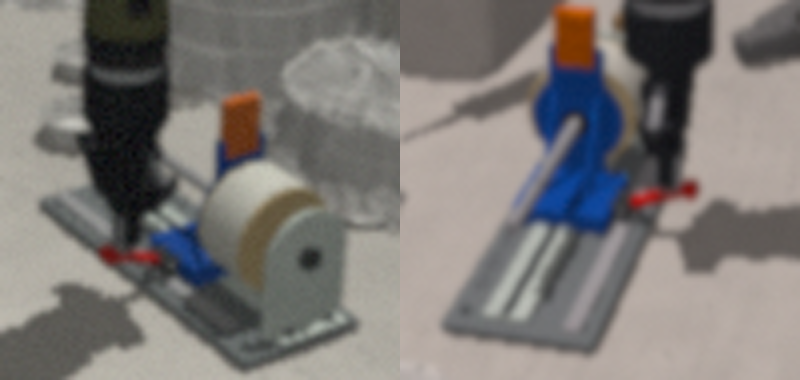

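The fingertip sits on the red lever and has already pressed it well down, with the tip outboard of it. I'll carry on down in small steps.

Call:
jog_arm(
  moves=[
    [0, 0.004, 0, 0, 0, 0, 255],
    [0, 0.008, 0, 0, 0, 0, 255],
    [0, 0.012, 0, 0, 0, 0, 255],
    [0, 0.014, 0, 0, 0, 0, 255],
    [0, 0.014, 0, 0, 0, 0, 255],
  ],
)

```text
time_s: 16.3
ee_pos: [0.4739, 0.1681, 0.0352]
tool_rot: [-1.57, 0.004, 0.024]
wrist_force: [-3.2, 1.9, 7.7]
opening: 0.0003
```

Call:
jog_arm(
  moves=[
    [0, 0.001, 0, 0, 0, 0, 255],
    [0, 0.002, 0, 0, 0, 0, 255],
    [0, 0.002, 0, 0, 0, 0, 255],
    [0, 0.002, 0, 0, 0, 0, 255],
  ],
)

```text
time_s: 16.7
ee_pos: [0.4741, 0.1677, 0.0336]
tool_rot: [-1.571, 0.004, 0.023]
wrist_force: [-4.9, -0.1, 11.2]
opening: 0.0
```

Call:
jog_arm(
  moves=[
    [0, 0.001, 0, 0, 0, 0, 255],
    [0, 0.002, 0, 0, 0, 0, 255],
    [0, 0.002, 0, 0, 0, 0, 255],
    [0, 0.002, 0, 0, 0, 0, 255],
  ],
)

```text
time_s: 17.1
ee_pos: [0.474, 0.1677, 0.0329]
tool_rot: [-1.571, 0.003, 0.023]
wrist_force: [-7.8, -1.3, 23.4]
opening: 0.0002
```

The force jumped to 23 N at z = 33 mm, so the lever is at its end stop. Lifting off.

Call:
jog_arm(
  moves=[
    [0, -0.01, 0, 0, 0, 0, 255],
    [-0.01, -0.04, 0, 0, 0, 0, 255],
    [-0.02, -0.09, 0, 0, 0, 0, 255],
    [-0.03, -0.14, 0, 0, 0, 0, 255],
    [-0.03, -0.19, 0, 0, 0, 0, 255],
    [-0.03, -0.2, 0, 0, 0, 0, 255],
    [-0.03, -0.2, 0, 0, 0, 0, 255],
    [-0.03, -0.2, 0, 0, 0, 0, 255],
  ],
)

```text
time_s: 17.9
ee_pos: [0.4457, 0.167, 0.2303]
tool_rot: [-1.571, 0.001, 0.023]
wrist_force: [-0.1, -0.1, -0.4]
opening: -0.0001
```

```bash
python3 - <<'E'
from h import *
s=arm.observe();print(s["time_s"],s["ee_pos"],s["wrist_force"]);np.save("w6.npy",np.r_[s["ee_pos"],s["tool_rot"]])
I=optics.camera("wrist")[:,:,::-1];cv2.imwrite("pics/w6.png",I)
cv2.imwrite("pics/c7.png",cv2.resize(I[100:270,120:340],None,fx=3.6,fy=3.5,interpolation=2))
E
```

```text
17.9 [0.4456652  0.16703966 0.2303099 ] [-0.11916963 -0.08724622 -0.42137158]
```

View pics/c7.png

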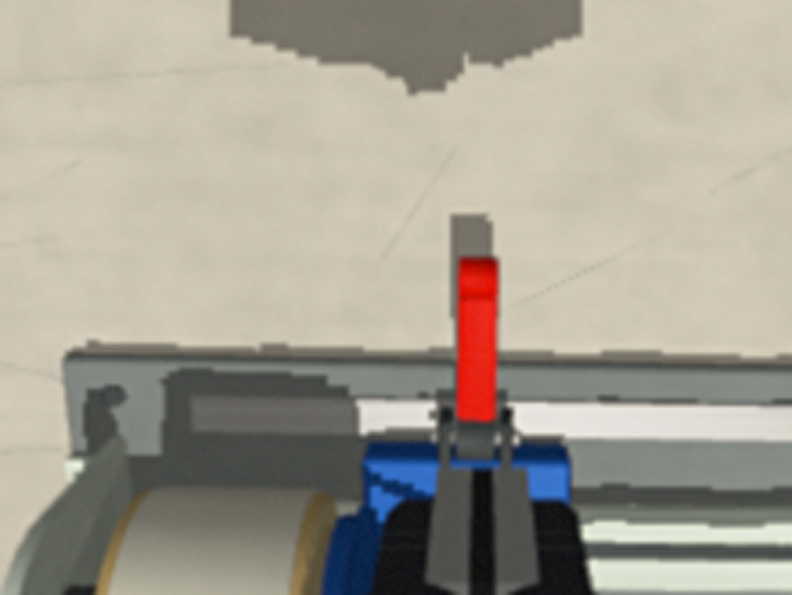

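The lever lies down, with its tip past the base plate's edge at (478,270). I'll recheck the play numerically from the pose used before.

Call:
jog_arm(
  moves=[
    [0.122, 0.004, -0.04, 0, 0, 0, 255],
    [0.122, 0.004, -0.04, 0, 0, 0, 255],
    [0.122, 0.004, -0.04, 0, 0, 0, 255],
    [0.122, 0.004, -0.04, 0, 0, 0, 255],
    [0.122, 0.004, -0.04, 0, 0, 0, 255],
    [0.122, 0.004, -0.04, 0, 0, 0, 255],
  ],
)

```text
time_s: 18.55
ee_pos: [0.5674, 0.1301, 0.2258]
tool_rot: [-1.571, 0.004, 0.024]
wrist_force: [-0.2, -0.2, 0.3]
opening: -0.0003
```

```bash
python3 - <<'E'
from h import *
s=arm.observe();print(s["time_s"],s["ee_pos"],s["tool_rot"],s["wrist_force"])
A=cv2.imread("pics/w5.png");B=np.ascontiguousarray(optics.camera("wrist")[:,:,::-1]);cv2.imwrite("pics/w7.png",B)
ga,gb=(cv2.cvtColor(x,cv2.COLOR_BGR2GRAY) for x in (A,B))
def shift(c0,c1,r0,r1):
    p=np.array([[[x,y]] for x in range(c0,c1,3) for y in range(r0,r1,3)],np.float32)
    q,ok,e=cv2.calcOpticalFlowPyrLK(ga,gb,p,None,winSize=(11,11)); return np.median((q-p)[ok>0],axis=0)
print("roll edges",shift(234,242,138,160),shift(172,182,160,185),"guide",shift(256,310,135,165),shift(244,260,200,240))
for r in (146,154,170): print(r,[tuple(map(int,B[r,c])) for c in range(236,249)])
E
```

```text
18.55 [0.5674027  0.13011737 0.22580624] [-1.57136902  0.00375214  0.02355385] [-0.23775829 -0.1614188   0.32757408]
roll edges [0.5510788 1.3140182] [0.4802704  0.00720215] guide [0.12686157 1.892395  ] [ 0.14294434 15.944305  ]
146 [(109, 125, 129), (78, 108, 124), (64, 102, 121), (65, 104, 122), (66, 102, 121), (63, 95, 110), (66, 90, 100), (68, 86, 92), (77, 83, 83), (78, 76, 72), (86, 51, 36), (92, 45, 12), (92, 45, 11)]
154 [(91, 115, 125), (71, 107, 126), (67, 107, 126), (68, 106, 127), (68, 104, 122), (70, 98, 111), (65, 91, 103), (67, 87, 98), (75, 80, 80), (85, 61, 48), (96, 49, 18), (100, 49, 11), (99, 49, 13)]
170 [(79, 115, 133), (72, 114, 133), (72, 112, 133), (73, 113, 133), (80, 113, 128), (74, 104, 118), (56, 84, 100), (28, 42, 52), (55, 35, 25), (95, 47, 17), (99, 47, 14), (84, 42, 9), (83, 43, 15)]
```

Both edges moved alike (about 0.5 px), so the play is unchanged at about 4 mm. The arm touches nothing, so I'm handing in.

```bash
python3 -c "
from plant import ticket; print(ticket.job_done())"
```

```text
the job is handed in; nothing more can be done
None
```

I set the guide for the new roll and handed the job in at about 18.6 s of the 58 s; no verdict was given.

- **Pressing home:** I slid the guide by its orange grip until it went tight about 113 mm along. The wrist then read 13 N along the rail, against about 2.7 N of sliding drag before the stop. That puts roughly 10 N on the stop.
- **Play:** I backed the guide off and let go of the grip. The camera edges gave about 3.7 to 4.4 mm of play. After clamping I looked again from nearly the same pose: by eye, the roll and flange edges had both shifted by about 0.5 px, so I take the play as unchanged.
- **Lever:** I pushed the red lever down until the force jumped to 23 N, with the fingertip at 33 mm height, which is the stated fully-down height. The next picture showed it lying flat.

**Checks that disagreed or were not made:**
- The hand moved only about 1 mm while the stop was loaded, where 0.3 mm per N would suggest about 3 mm. I trusted the force instead.
- The optical-flow check on the guide gave noisy results. I relied on the raw pixel edges for the play.
- I did not measure the bystanders' positions afterwards. The hand was not driven towards any of them.

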